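Close the test pot with its pinned cover

ROBOT

A 7-joint arm with a two-finger parallel gripper is mounted at the origin on the work surface. World frame = base frame: x ahead of the robot, y to its left, z up, the work surface at z = 0. Lengths are in m, angles in rad, forces in N, time in s.
With the tool pointing down it reaches from about 0.425 to 1.025 m from the base axis. Payload 9.4 kg.
Tool frame: the origin (TCP) lies between the finger pads, 19 mm behind the fingertips; this is the grasp point; z points along the fingers, y is the direction in which the jaws open and shut (so a half turn about z gives the same grasp; the last joint's range is limited). The gripper opens to 93 mm and grips with 3 to 60 N. Pads are 15 mm wide; open, the fingers measure 128 mm over their backs; the gripper's body (75 mm by 188 mm) begins 65 mm behind the grasp point.
Start: joints at [-1.419, 0.599, -0.003, 1.599, 0.002, 0.943, -0.08], TCP at [0.164, 0.706, 0.237] pointing down, gripper open.
Joint ranges: [-2.57, 2.57], [-0.35, 1.97], [-1.29, 1.29], [0.11, 2.56], [-1.05, 4.19], [0.11, 1.86], [-2.63, 2.63]. Speed limits (rad/s): [2.22, 2.22, 3.01, 3.01, 3.14, 3.14, 3.14].

INTERFACE

Orientations are given as a unit quaternion [w, x, y, z].
In Python, from workcell import * gives the robot as it stands.
- The arm moves only by the tool play_rows, never from a script. Its arguments are lists of equal length, an entry for each row: "hand": the closure, from 0 (fully open) to 1 (shut); "dp": the shift along the world's x, y, z in cm, a list of three; "dr": the turn, a rotation vector about the world's x, y, z in degrees, a list of three. In form: {"hand": [hand, ...], "dp": [[x, y, z], ...], "dr": [[rx, ry, rz], ...]}. A call has exactly 10 rows; each row is the pose to reach, as a shift and turn from the pose measured when the call began; what a row does not reach only later rows make up. A row lasts 1/10 s, in which the tool goes at most 50 mm and 8.59 degrees, less where a joint would pass 70% of its speed; a pose out of reach is approached as far as the arm can. A call with a gripper value outside its range is refused whole. The fingers move at their own pace and stop on an object; "squeeze" is the grip in N (left out, the last holds). Time passes only in rows, so rows that repeat a pose let the fingers close, or fill a call up. It gives the time, the measured TCP pose, the force and the opening at its end, in the units of the state.
- read_state(): the state, without advancing time (a new reading comes with each control period).
- capture(name): name is "scene" or "top" or "wrist"; returns the picture (400x640x3 uint8, red, green, blue); there is no depth.
- camera_info(name): a dict with "mtx" (3x3 intrinsics, pixels), "camera_from_world" (4x4, takes a point from world to camera coordinates). Camera axes: x right, y up, looking along -z (the intrinsics and any distortion apply to the point x, -y, -z); pixel columns grow to the right and rows downward; lengths in m; the calibration is good to about 2 mm. A picture is of the moment at which its call begins: read the wrist's pose just before it. camera_info takes no time and is no camera call; for the wrist camera it gives the pose at the moment of the call.
- sign_off(): hands the job in, once; it reports no verdict.
Trained networks look in the newest picture that a camera, given by its name, has taken for a name from the list of things; names that differ only in an ending like _2 or _b are one class to them, and where a whole thing is asked for, a point or a joint stands for the part that bears it (a point fixed in the world has none). Each returns a list of dicts, best first, with "score" (0 to 1); they miss things now and then, are a little off and sometimes report something else, mostly with a low value. They report only what shows in the picture. A call takes as long as a camera call. They do not tell look-alikes from the thing itself.
- spot_in(camera, label): "point" ([x, y, z] in m, in world coordinates, good to about 4 mm: the middle of the surface that is visible of it).
The state is a dict: "time_s": time; "joint_positions": joint angles; "dq": joint speeds; "effort": joint torques, N m; "position": TCP position; "tool_rot": TCP orientation; "wrist_force": force on the tool from outside, world axes, zero at the start; "moment": the same for the moment, N m; "opening": opening from 0.0 (shut) to 1.0 (fully open).
Only numpy, scipy, OpenCV 4.12 (cv2) and the standard library are available. Lean on these libraries where they do the work, as an engineer would, in place of code of your own. Each camera call takes 0.05 s, during which the arm holds its last target.

TASK

Take the slotted metal cover off the sloping rack by its knob and put it on the round pot, right way up. A small locating pin stands on the pot's rim: turn the cover until one of its four edge slots drops over the pin, so that the cover lies flush and level on the rim all round, and let go of it. Do not drop the cover, and leave the cup, the blue tin and the black collar standing where they are.

Things in the scene. Friction and masses are not known exactly. Their poses are not given: they have to be found in the camera images.
- cover: Loose bare-aluminium cover, 0.2 to 0.45 kg. Origin: centre of its underside; z: its axis, towards the knob. From the underside up: round register 67 mm across, 14 mm high (lowest 6 mm tapering to 60 mm); round flange 100 mm across, 7 mm thick; upright round black knob 24 mm across, 32 mm tall. At the start it lies on its register on the rack, tilted 30 degrees, flange's low edge by the lip.
- cover_grip (a point): Point on the knob's axis 43 mm above the cover's underside (22 mm above the flange's top), a good place for the TCP; axes as the cover's.
- cover_seat (a point): Centre of the flange's lower face, round the register, 14 mm above the cover's underside: the face that must lie on the rim; axes as the cover's. Four slots 10.5 mm wide, open to the outside, cut 10 mm deep into the flange's edge, lie on the +x, +y, -x and -y axes.
- pot: Fixed round steel pot on a dark square block 150 mm wide, 30 mm high. Origin: centre of the block's underside on the bench; z up. The pot is 100 mm across outside, 72 mm inside (about 2 mm clearance all round the cover's register), open at the top, 44 mm deep, rim 80 mm above the bench. Its reported axes say nothing of where on the rim the locating pin stands.
- pot_rim (a point): Centre of the pot's mouth, level with the rim; z up. The steel pin, 6 mm across (tip 3 mm) and 6 mm tall, stands on the rim 45.5 mm from this point, at an untold angle: find it by touch or sight. With no slot over it the flange stops 6 mm above the rim, register already in the bore; within a quarter turn a slot meets it (2.5 mm of room either side) and the cover can go down.
- rack: Fixed steel rack: a sloping plate 140 x 140 mm, rising at 30 degrees along the rack's own +x (which points to about the robot's left, 69 to 126 degrees from ahead), with a lip 23 mm high across its low edge. Origin: on the bench under it, z up. The cover's underside lies near the middle of the slope, its centre 54 mm above the bench.
- cup: Loose white plastic cup, 70 mm across, 80 mm tall, bystander. Origin: centre of its underside, z up.
- tin: Loose closed blue tin, 90 x 120 x 50 mm, bystander. Origin: centre of its underside, z up.
- collar: Loose black rubber collar (ring) lying flat, 68 mm across, 24 mm high, bystander. Origin: centre of its underside, z up.
Things that resemble listed ones, but are neither listed nor needed, are in the scene too. Leave any red look-alike of the cover alone. What is shaped like the pot but purple is not meant.

How it is judged:
At the end, for the whole second after the job is handed in: The cover lies right way up on the pot, centred within 4 mm, its flange flush with the rim (no more than 1.5 mm above it) and level within 0.025 rad, at rest and released; cup, tin and collar within 20 mm of where they stood (z of cover_seat in the frame of pot_rim between -0.003 and 0.0015 m and horizontal distance between cover_seat and pot_rim below 0.004 m and angle between cover's own z axis and vertical below 0.025 rad and linear speed of cover below 0.02 m/s and distance of each of cup, tin, collar from where it was at the start of the episode below 0.02 m); the robot touches nothing.
It fails at once if the cover is dropped (falls free, out of the fingers, faster than 0.5 m/s, about 13 mm of fall) (contact force between the fingers and cover below 0.05 N and linear speed of cover above 0.5 m/s).
It fails at once if the cup is tipped or pushed away (angle between cup's own z axis and vertical above 0.4 rad or distance of cup from where it was at the start of the episode above 0.03 m).
It fails at once if the tin is tipped or pushed away (angle between tin's own z axis and vertical above 0.4 rad or distance of tin from where it was at the start of the episode above 0.03 m).
It fails at once if the collar is tipped or pushed away (angle between collar's own z axis and vertical above 0.4 rad or distance of collar from where it was at the start of the episode above 0.03 m).
It also fails if it takes over 64 s, if anything falls off the work surface, if the arm or the gripper's body presses on something with over 40 N, if the wrist force passes 120 N, or if a joint passes its speed limit or range.

## Working session

There is one attempt and no reset: what is moved stays moved. The work goes in short steps, Python scripts to look and compute and a tool call to move; the robot and the scene stay as the last step left them, time stands still between calls to the robot, and variables do not carry over. Pictures are saved under pics/ and viewed, and the job is handed in when it is done.

Besides the shell and the picture viewer there is one more tool, called after "Call:" as name(argument=value, ...) on one line, values as JSON. play_rows: Moves the arm, as the interface text tells. Its arguments: {"type":"object","properties":{"hand":{"type":"array","items":{"type":"number"}},"dp":{"type":"array","items":{"type":"array","items":{"type":"number"}}},"dr":{"type":"array","items":{"type":"array","items":{"type":"number"}}},"squeeze":{"type":"number"}},"required":["hand","dp","dr"]}

```bash
mkdir -p pics; ls; cat > h.py <<'E'
from workcell import *
import numpy as np, cv2
from scipy.spatial.transform import Rotation as R
def snap(c,name):
    im=capture(c); cv2.imwrite(f'pics/{name}.png',im[:,:,::-1]); return im
def proj(ci,p):
    p=np.atleast_2d(p); T=np.array(ci['camera_from_world']); q=p@T[:3,:3].T+T[:3,3]
    q=q*[1,-1,-1]; u=q@np.array(ci['mtx']).T; return u[:,:2]/u[:,2:]
def ray(ci,px):
    T=np.array(ci['camera_from_world']); K=np.array(ci['mtx'])
    d=np.linalg.solve(K,[px[0],px[1],1.])*[1,-1,-1]
    Ri=T[:3,:3].T; return -Ri@T[:3,3], Ri@d
def onz(ci,px,z):
    o,d=ray(ci,px); return o+d*(z-o[2])/d[2]
E
python3 - <<'E'
from h import *
s=read_state(); print(s)
for c in ['scene','top']:
    snap(c,c+'0'); print(c,camera_info(c))
    for l in ['cover','pot','rack','cup','tin','collar']:
        for d in spot_in(c,l)[:3]: print(c,l,d, proj(camera_info(c),d['point']).round())
E
```

```text
pics
{'time_s': 0.0, 'joint_positions': array([-1.41868466,  0.60012841, -0.00261834,  1.60009441,  0.00179393,
        0.9428567 , -0.07982424]), 'dq': array([-5.16874920e-04,  3.56193626e-04, -7.67588560e-05,  8.36187602e-04,
       -7.51671975e-04, -9.85818992e-05,  6.67208275e-04]), 'effort': array([-7.17702696e-04, -7.65049338e+01,  1.49671141e+00, -2.52355063e+01,
       -5.23706304e-02,  1.67512929e-02,  1.66954483e-04]), 'position': array([0.16431282, 0.70569277, 0.23656913]), 'tool_rot': array([-3.98922039e-05,  1.14110372e-01,  9.93467801e-01, -7.41297774e-04]), 'wrist_force': array([0.67237569, 1.00555958, 0.09390873]), 'moment': array([-0.00187129,  0.0124205 ,  0.04138069]), 'opening': 1.0033237359945149}
scene {'mtx': array([[424.93537625,   0.        , 317.49660157],
       [  0.        , 424.93537625, 212.63191727],
       [  0.        ,   0.        ,   1.        ]]), 'camera_from_world': array([[-0.47938929,  0.87756022,  0.00860089,  0.27006325],
       [-0.49420036, -0.27804222,  0.82368594,  0.21558866],
       [ 0.72522542,  0.39061566,  0.56698104, -1.49048684],
[... 996 characters left out ...]
639264, -0.01114708,  0.9961988 , -1.06116217],
       [ 0.        ,  0.        ,  0.        ,  1.        ]])}
top cover {'point': [0.5544, 0.233, 0.0714], 'score': 0.81} [[230. 199.]]
top cover {'point': [0.5785, 0.0514, 0.0206], 'score': 0.69} [[303. 193.]]
top pot {'point': [0.285, -0.2158, 0.0291], 'score': 0.61} [[406. 308.]]
top pot {'point': [0.5201, -0.2317, 0.029], 'score': 0.57} [[411. 216.]]
top rack {'point': [0.5336, 0.2602, 0.0655], 'score': 0.6} [[219. 208.]]
top cup {'point': [0.8027, -0.1508, 0.0422], 'score': 0.93} [[380. 108.]]
top tin {'point': [0.7775, 0.1299, 0.0454], 'score': 0.6} [[273. 116.]]
top collar {'point': [0.469, -0.0296, 0.0236], 'score': 0.79} [[333. 235.]]
```

View pics/scene0.png

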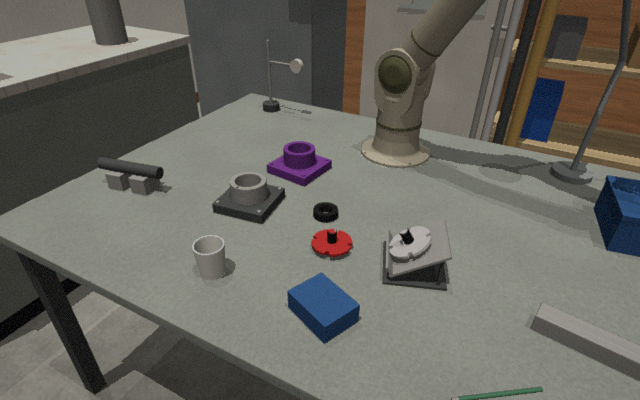

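View pics/top0.png

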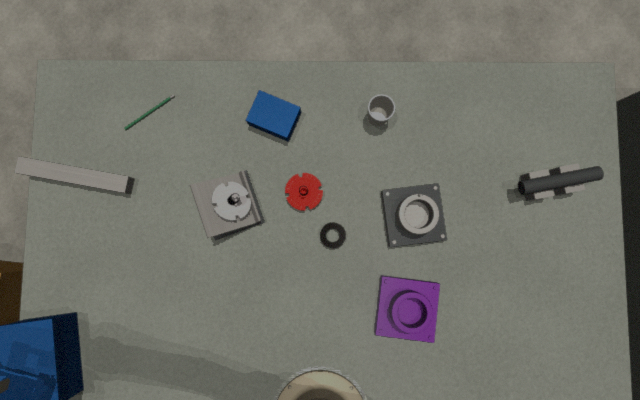

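```bash
python3 - <<'E'
import cv2
a=cv2.imread('pics/top0.png'); 
cv2.imwrite('pics/t_r.png',cv2.resize(a[140:270,150:290],None,fx=4,fy=4,interpolation=2))
cv2.imwrite('pics/t_p.png',cv2.resize(a[160:270,360:470],None,fx=5,fy=5,interpolation=2))
b=cv2.imread('pics/scene0.png')
cv2.imwrite('pics/s_p.png',cv2.resize(b[150:260,200:310],None,fx=5,fy=5,interpolation=2))
cv2.imwrite('pics/s_r.png',cv2.resize(b[200:310,360:500],None,fx=5,fy=5,interpolation=2))
E
```

```text
(no output)
```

View pics/t_r.png

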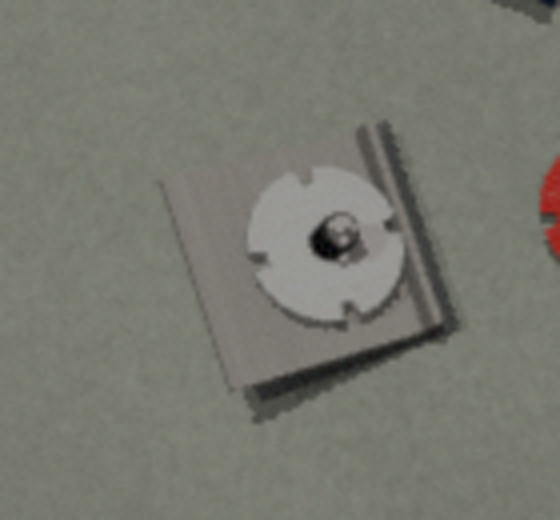

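View pics/t_p.png

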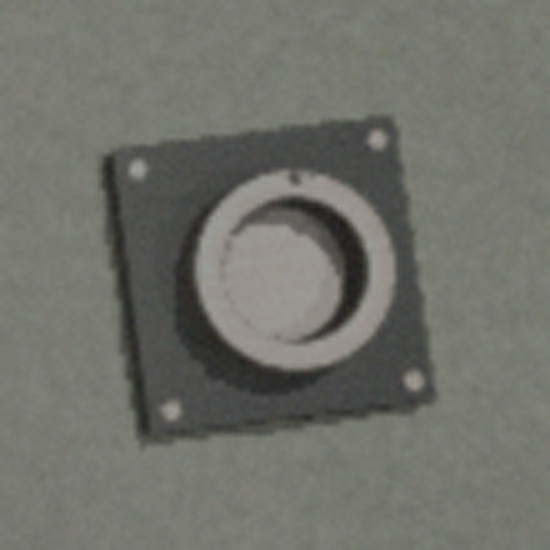

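View pics/s_p.png

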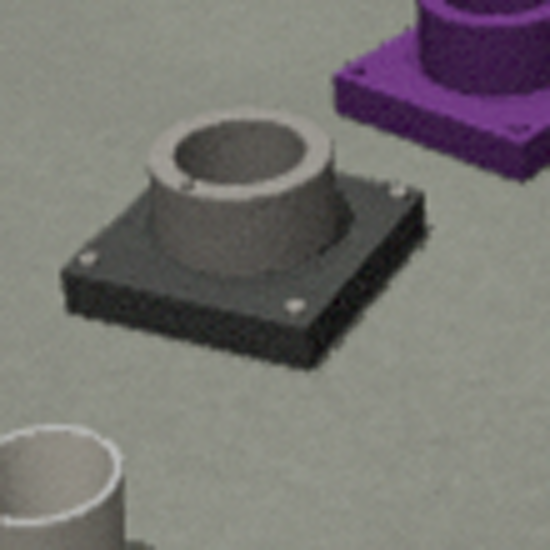

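View pics/s_r.png

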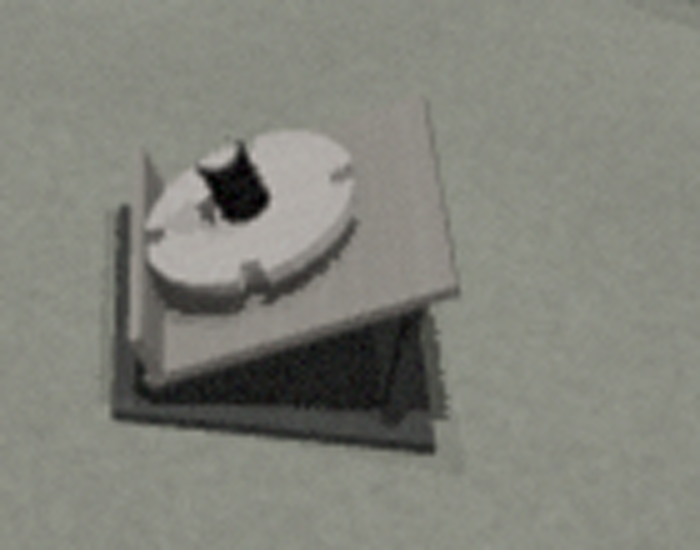

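The top view shows the cover on the rack at about (232,200), the grey pot at (419,214) with its pin at about (419,196), and the red and purple look-alikes at (304,191) and (409,311). Next I fit the poses from hand-picked pixels in both views.

```bash
cat > fit.py <<'E'
from h import *
from scipy.optimize import least_squares
def cp(p,org,f): return (np.array(p,float)+.5)/f-.5+np.array(org)
ct,cs=camera_info('top'),camera_info('scene')
T=[cp(p,(150,140),4) for p in [(303,177),(388,226),(348,308),(260,258)]]   # image up, right, down, left
S=[cp(p,(360,200),5) for p in [(155,235),(255,272),(343,174)]]
def axes(yaw):
    u=np.array([np.cos(yaw),np.sin(yaw),0]); z=np.array([0,0,1.])
    ax=-np.sin(np.pi/6)*u+np.cos(np.pi/6)*z; up=np.cos(np.pi/6)*u+np.sin(np.pi/6)*z
    return up,np.cross(ax,up),ax
def pts(v):
    x,y,yaw,sp,z=v; X,Y,Z=axes(yaw)
    c=np.array([x,y,z])
    return c,[c+.021*Z+.0455*(np.cos(sp+k*np.pi/2)*X+np.sin(sp+k*np.pi/2)*Y) for k in range(4)],c+.053*Z
# slots k: 0 uphill-ish(image left) ; +90 (ccw from above)= image down ; 180 = right; 270 = up
def res(v):
    c,s,k=pts(v); r=[]
    for i,p in zip([3,2,1,0],T): r+=list(proj(ct,s[i])[0]-p)
    for i,p in zip([2,3,0],S): r+=list(proj(cs,s[i])[0]-p)
    r+=list(proj(cs,k)[0]-cp((222,155),(360,200),5))
    r+=[(v[4]-.054)/.002, (v[2]-np.radians(110.5))/np.radians(3)]
    return np.array(r)
f=least_squares(res,[.555,.233,np.radians(110.5),0,.054])
print(f.x,np.degrees(f.x[2:4])); print(res(f.x).round(2))
c,s,k=pts(f.x); X,Y,Z=axes(f.x[2]); print('grip',c+.043*Z,'axis',Z,'knobtop',k)
print('slot world yaw if uprighted:',np.degrees(f.x[2]+f.x[3])%90)
pc=onz(ct,cp((295,269),(360,160),5),.08); pp=onz(ct,cp((296,178),(360,160),5),.084)
sc=onz(cs,cp((241,152),(200,150),5),.08); sp=onz(cs,cp((187,184),(200,150),5),.083)
for a,b in((pc,pp),(sc,sp)): print(a,b,np.linalg.norm((b-a)[:2]),np.degrees(np.arctan2(*(b-a)[1::-1])))
E
python3 fit.py
```

```text
[ 0.54914888  0.23956349  1.95017481 -0.02368792  0.05271477] [111.7367862   -1.35721777]
[-0.36 -0.66  0.57 -0.44 -0.    0.39 -0.98  0.49 -0.01  0.13 -0.61 -0.3
  0.45 -0.09 -0.38 -0.35 -0.64  0.41]
grip [0.55711126 0.21959225 0.08995386] axis [ 0.18517161 -0.46444749  0.8660254 ] knobtop [0.55896298 0.21494778 0.09861411]
slot world yaw if uprighted: 20.379568438734296
[ 0.52363352 -0.23929159  0.08      ] [ 0.56853518 -0.23932469  0.084     ] 0.04490167368592405 -0.04223638232124752
[ 0.52393363 -0.23883088  0.08      ] [ 0.5693045  -0.24027805  0.083     ] 0.045393938860692436 -1.8269120407007138
```

```bash
cat >> h.py <<'E'
def goal(p,z,y,n=''):
    s=read_state(); z=np.array(z)/np.linalg.norm(z); y=np.array(y)-np.dot(y,z)*z; y/=np.linalg.norm(y)
    M=np.column_stack([np.cross(y,z),y,z]); q=s['tool_rot']; C=R.from_quat([q[1],q[2],q[3],q[0]])
    print(n,'dp cm',((np.array(p)-s['position'])*100).round(2),'dr deg',np.degrees((R.from_matrix(M)*C.inv()).as_rotvec()).round(2))
    return s
E
python3 - <<'E'
from h import *
Z=np.array([ 0.18517161,-0.46444749,0.8660254]);g=np.array([0.55711126,0.21959225,0.08995386])
a=np.radians(21.74)
goal(g+.12*Z,-Z,[np.cos(a),np.sin(a),0])
E
```

```text
dp cm [ 41.49 -54.22  -4.36] dr deg [ 20.32  23.64 -53.85]
```

Call:
play_rows(hand=[0, 0, 0, 0, 0, 0, 0, 0, 0, 0], dp=[[2.5, -3.2, 0], [5, -6.4, 0], [7.5, -9.6, 0], [10, -12.8, 0], [12.5, -16, 0], [15, -19.2, 0], [17.5, -22.4, 0], [20, -25.6, 0], [22.5, -28.8, 0], [25, -32, 0]], dr=[[1, 1.2, -2.7], [2, 2.4, -5.4], [3, 3.6, -8.1], [4, 4.8, -10.8], [5, 6, -13.5], [6, 7.2, -16.2], [7, 8.4, -18.9], [8, 9.6, -21.6], [9, 10.8, -24.3], [10, 12, -27]], squeeze=40)

```text
time_s: 1.7
position: [0.4154, 0.3848, 0.2378]
tool_rot: [-0.113, 0.342, 0.93, 0.075]
wrist_force: [0.7, 0.9, -0.2]
opening: 1.001
```

```bash
python3 - <<'E'
from h import *
Z=np.array([ 0.18517161,-0.46444749,0.8660254]);g=np.array([0.55711126,0.21959225,0.08995386])
a=np.radians(21.74)
s=goal(g+.12*Z,-Z,[np.cos(a),np.sin(a),0]); print(s['position'],s['joint_positions'])
E
```

```text
dp cm [ 16.39 -22.09  -4.39] dr deg [ 10.16  11.58 -26.79]
[0.41544995 0.3848025  0.23777523] [-0.65047554  0.4203137  -0.06264738  1.98328105 -0.36285331  0.75196055
  0.42656815]
```

Call:
play_rows(hand=[0, 0, 0, 0, 0, 0, 0, 0, 0, 0], dp=[[2, -2.7, 0], [4, -5.4, 0], [6.1, -8.2, -0.3], [8.2, -11, -1], [10.2, -13.8, -1.8], [12.3, -16.6, -2.6], [14.3, -19.3, -3.5], [16.4, -22.1, -4.4], [16.4, -22.1, -4.4], [16.4, -22.1, -4.4]], dr=[[1.2, 1.4, -3.2], [2.4, 2.8, -6.4], [3.6, 4.2, -9.6], [4.8, 5.6, -12.8], [6.1, 7, -16], [7.5, 8.6, -19.6], [8.8, 10.1, -23.2], [10.16, 11.6, -26.8], [10.16, 11.6, -26.8], [10.16, 11.6, -26.8]])

```text
time_s: 2.7
position: [0.5798, 0.1628, 0.1933]
tool_rot: [-0.214, 0.543, 0.799, 0.145]
wrist_force: [-0.3, 0.2, -0.1]
opening: 1.0
```

```bash
python3 - <<'E'
from h import *
Z=np.array([ 0.18517161,-0.46444749,0.8660254]);g=np.array([0.55711126,0.21959225,0.08995386])
a=np.radians(21.74)
s=goal(g+.12*Z,-Z,[np.cos(a),np.sin(a),0]); print(s['position'],s['joint_positions'])
ci=camera_info('wrist'); np.savez('w1.npz',m=ci['mtx'],T=ci['camera_from_world'])
im=snap('wrist','w1')
k=g+.010*Z; c=g-.043*Z
for p in (c+.053*Z,c+.021*Z): print(proj(ci,p).round(1))
E
```

```text
dp cm [-0.05  0.1   0.06] dr deg [ 0.01 -0.06  0.11]
[0.57978527 0.16282251 0.19330371] [-0.09633887  0.59689188 -0.02117824  1.87748378 -0.63388977  0.9229949
  0.71764678]
[[317.8 209. ]]
[[317.9 199.5]]
```

View pics/w1.png

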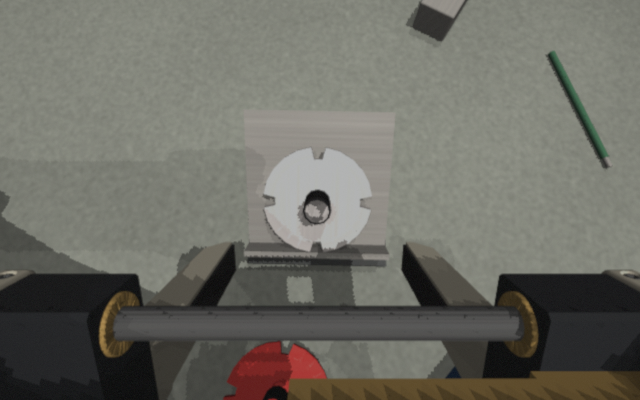

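The wrist view shows the knob top at (317,208), against a prediction of (318,209). The flange centre is near (318,200) and the rack is square to the image, so the fit holds and I move in.

Call:
play_rows(hand=[0, 0, 0, 0, 0, 0, 0, 0, 0, 0], dp=[[-0.4, 1.0, -1.8], [-0.8, 2.0, -3.6], [-1.2, 3.0, -5.4], [-1.6, 3.9, -7.1], [-1.9, 4.7, -8.5], [-2.1, 5.2, -9.5], [-2.2, 5.5, -10.0], [-2.26, 5.65, -10.28], [-2.26, 5.65, -10.28], [-2.26, 5.65, -10.28]], dr=[[0, 0, 0], [0, 0, 0], [0, 0, 0], [0, 0, 0], [0, 0, 0.1], [0, 0, 0.1], [0, 0, 0.1], [0, 0, 0.1], [0, 0, 0.1], [0, 0, 0.1]])

```text
time_s: 3.75
position: [0.557, 0.2205, 0.0915]
tool_rot: [-0.214, 0.541, 0.8, 0.145]
wrist_force: [-0.2, -0.2, 0.3]
opening: 0.999
```

```bash
python3 - <<'E'
from h import *
Z=np.array([ 0.18517161,-0.46444749,0.8660254]);g=np.array([0.55711126,0.21959225,0.08995386])
a=np.radians(21.74)
s=goal(g,-Z,[np.cos(a),np.sin(a),0]); print(s['wrist_force'])
snap('wrist','w2');im=snap('scene','s2');cv2.imwrite('pics/s2c.png',cv2.resize(im[180:310,350:500,::-1],None,fx=4,fy=4))
E
```

```text
dp cm [ 0.01 -0.09 -0.15] dr deg [-0.02  0.01 -0.11]
[-0.17481805 -0.23396778  0.34566378]
```

View pics/w2.png

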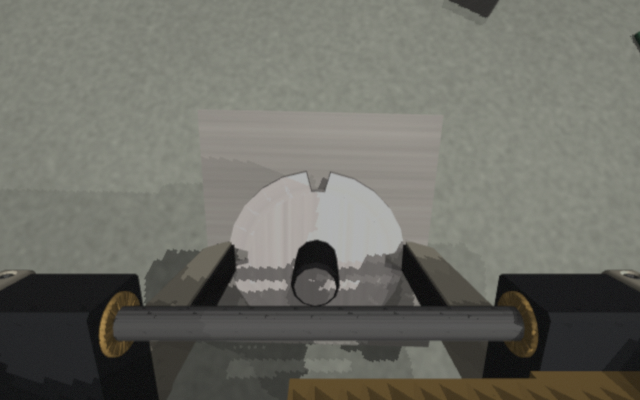

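View pics/s2c.png

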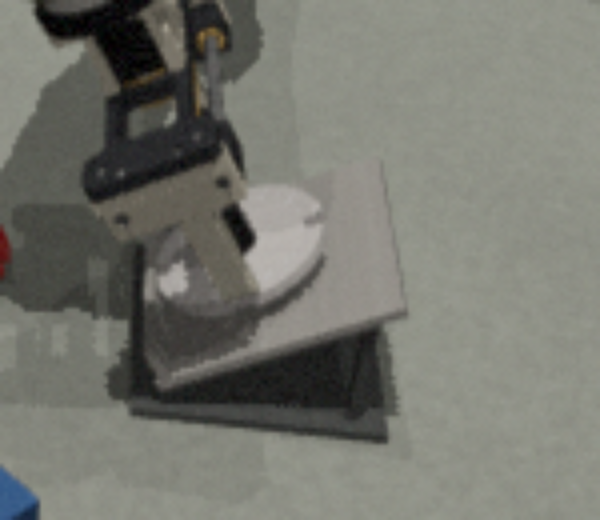

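Knob (317,285) is centred between the fingers (235 and 403), so I close the gripper.

Call:
play_rows(hand=[0.3, 0.5, 0.7, 1, 1, 1, 1, 1, 1, 1], dp=[[0, -0.05, -0.1], [0, -0.05, -0.1], [0, -0.05, -0.1], [0, -0.05, -0.1], [0, -0.05, -0.1], [0, -0.05, -0.1], [0, -0.05, -0.1], [0, -0.05, -0.1], [0, -0.05, -0.1], [0, -0.05, -0.1]], dr=[[0, 0, 0], [0, 0, 0], [0, 0, 0], [0, 0, 0], [0, 0, 0], [0, 0, 0], [0, 0, 0], [0, 0, 0], [0, 0, 0], [0, 0, 0]], squeeze=40)

```text
time_s: 4.85
position: [0.5569, 0.2199, 0.0906]
tool_rot: [-0.214, 0.541, 0.8, 0.145]
wrist_force: [-0.4, 0.4, 0.0]
opening: 0.251
```

```bash
python3 - <<'E'
from h import *
s=read_state(); print(s['position'],s['tool_rot'],s['opening'],s['wrist_force'],s['moment'])
E
```

```text
[0.55690347 0.21990155 0.09055937] [-0.21449859  0.5412426   0.79997083  0.14523594] 0.25131214733561436 [-0.43423433  0.35632421  0.04142122] [-0.50426969 -0.03874649 -0.0341176 ]
```

Call:
play_rows(hand=[1, 1, 1, 1, 1, 1, 1, 1, 1, 1], dp=[[0.09, -0.23, 0.43], [0.28, -0.7, 1.3], [0.56, -1.4, 2.6], [0.74, -1.86, 3.6], [0.74, -1.86, 4.6], [0.74, -1.86, 5.8], [0.74, -1.86, 7.0], [0.74, -1.86, 8.0], [0.74, -1.86, 8.5], [0.74, -1.86, 8.5]], dr=[[0, 0, 0], [0, 0, 0], [0, 0, 0], [0, 0, 0], [0, 0, 0], [0, 0, 0], [0, 0, 0], [0, 0, 0], [0, 0, 0], [0, 0, 0]])

```text
time_s: 5.85
position: [0.5645, 0.2015, 0.1764]
tool_rot: [-0.214, 0.541, 0.8, 0.146]
wrist_force: [0.3, 0.6, -2.8]
opening: 0.253
```

```bash
python3 - <<'E'
from h import *
a=np.radians(21.74-21.4)
s=goal([.5238,-.239,.25],[0,0,-1],[np.cos(a),np.sin(a),0]); print(s['position'],s['opening'],s['wrist_force'],s['moment'])
snap('wrist','w3');im=snap('scene','s3');cv2.imwrite('pics/s3c.png',cv2.resize(im[120:310,320:500,::-1],None,fx=3,fy=3))
E
```

```text
dp cm [ -4.07 -44.05   7.36] dr deg [-29.64  -5.73 -21.04]
[0.56451575 0.20152668 0.17637605] 0.25319086642414695 [ 0.30861807  0.61513284 -2.82354308] [-0.89052792 -0.29457715  0.00593804]
```

View pics/w3.png

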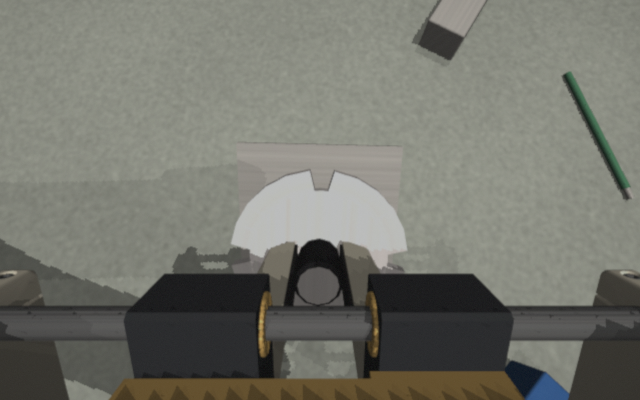

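View pics/s3c.png

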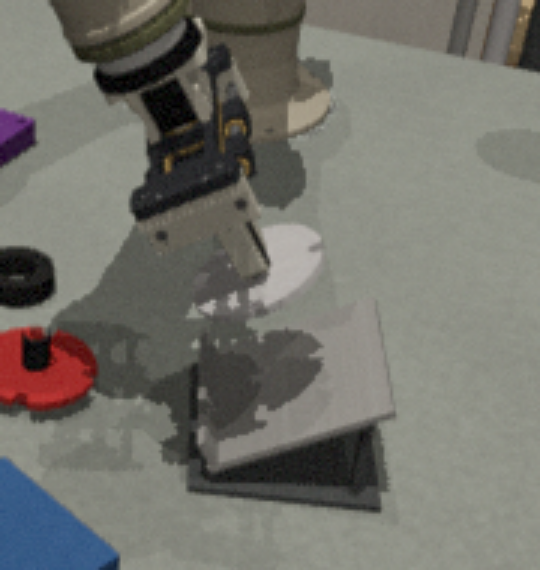

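Call:
play_rows(hand=[1, 1, 1, 1, 1, 1, 1, 1, 1, 1], dp=[[0, -0.5, 0.8], [-0.2, -1.5, 1.8], [-0.4, -3.5, 3], [-0.7, -6, 4], [-1, -9, 5], [-1.3, -12, 6], [-1.6, -15, 6.6], [-1.9, -18, 7], [-2.1, -20.5, 7.4], [-2.3, -22.5, 7.4]], dr=[[-1.5, -0.3, -1], [-4.5, -0.9, -3], [-7.5, -1.4, -5.3], [-10.5, -2, -7.4], [-13.5, -2.6, -9.5], [-16.5, -3.2, -11.7], [-19.5, -3.8, -13.8], [-22.5, -4.3, -16], [-25.5, -4.9, -18.1], [-27.5, -5.3, -19.5]])

```text
time_s: 6.95
position: [0.5407, -0.0247, 0.2494]
tool_rot: [-0.016, 0.696, 0.718, 0.01]
wrist_force: [-0.5, -0.4, -3.7]
opening: 0.248
```

```bash
python3 - <<'E'
from h import *
a=np.radians(21.74-21.4)
s=goal([.5238,-.239,.20],[0,0,-1],[np.cos(a),np.sin(a),0]); print(s['position'],s['opening'],s['wrist_force'],s['moment'])
E
```

```text
dp cm [ -1.69 -21.43  -4.94] dr deg [-2.05 -0.51 -1.38]
[ 0.54067236 -0.02470139  0.24943632] 0.24825190971650915 [-0.48908591 -0.42755227 -3.65244988] [-0.10412753  0.07322301 -0.01578912]
```

Call:
play_rows(hand=[1, 1, 1, 1, 1, 1, 1, 1, 1, 1], dp=[[-0.1, -1.5, 0], [-0.3, -4, 0], [-0.6, -7, 0], [-0.9, -10.5, -0.2], [-1.2, -14, -1], [-1.4, -17, -2.2], [-1.6, -19.5, -3.6], [-1.69, -21, -4.6], [-1.69, -21.4, -4.94], [-1.69, -21.43, -4.94]], dr=[[-0.2, 0, -0.1], [-0.5, -0.1, -0.3], [-0.8, -0.2, -0.5], [-1.1, -0.3, -0.8], [-1.4, -0.4, -1.1], [-1.8, -0.5, -1.3], [-2.05, -0.5, -1.38], [-2.05, -0.5, -1.38], [-2.05, -0.5, -1.38], [-2.05, -0.5, -1.38]])

```text
time_s: 7.95
position: [0.5233, -0.2392, 0.1992]
tool_rot: [-0.001, 0.705, 0.709, -0.0]
wrist_force: [-0.5, 0.8, -3.2]
opening: 0.251
```

```bash
cat > look.py <<'E'
from h import *
import sys
n=sys.argv[1]
a=np.radians(21.74-21.4)
s=goal([.5238,-.239,.20],[0,0,-1],[np.cos(a),np.sin(a),0]); print(s['time_s'],s['position'],s['opening'],s['wrist_force'],s['moment'])
ci=camera_info('wrist'); iw=snap('wrist','w'+n)
for tw in (-4,-2,0,2,4):
  q=s['tool_rot']; M=R.from_quat([q[1],q[2],q[3],q[0]]).as_matrix()
  # nominal slot along tool -x / +x dir at yaw
  for sg in (1,-1):
    d=sg*M[:,0]; d=R.from_rotvec(np.radians(tw)*np.array([0,0,1])).apply(d)
    P=s['position']+M[:,2]*.022
    print(tw,sg,np.degrees(np.arctan2(d[1],d[0])).round(1),[proj(ci,P+d*r)[0].round(1).tolist() for r in (.04,.05)])
for c,b in (('scene',(130,240,190,310)),('top',(150,270,350,470))):
    im=snap(c,c+n); cv2.imwrite(f'pics/{c}{n}c.png',cv2.resize(im[b[0]:b[1],b[2]:b[3],::-1],None,fx=5,fy=5))
E
python3 look.py 4
```

```text
dp cm [0.05 0.02 0.08] dr deg [-0.07 -0.1   0.05]
7.95 [ 0.52331786 -0.23916548  0.19920101] 0.25074886717679756 [-0.45950803  0.83274364 -3.18257479] [-0.00149591  0.04474886 -0.04083265]
-4 1 86.3 [[322.8, 185.7], [324.2, 166.9]]
-4 -1 -93.7 [[312.8, 316.7], [311.7, 331.1]]
-2 1 88.3 [[320.1, 185.5], [320.9, 166.7]]
-2 -1 -91.7 [[315.2, 316.8], [314.6, 331.2]]
0 1 90.3 [[317.5, 185.5], [317.5, 166.7]]
0 -1 -89.7 [[317.5, 316.9], [317.5, 331.2]]
2 1 92.3 [[314.9, 185.5], [314.2, 166.7]]
2 -1 -87.7 [[319.8, 316.8], [320.4, 331.2]]
4 1 94.3 [[312.3, 185.6], [310.8, 166.9]]
4 -1 -85.7 [[322.2, 316.7], [323.3, 331.1]]
```

View pics/w4.png

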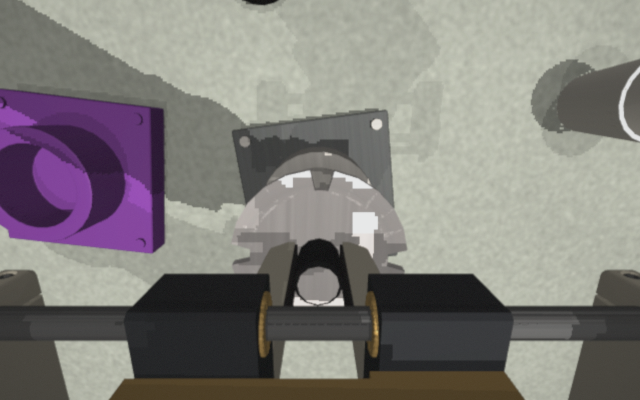

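View pics/scene4c.png

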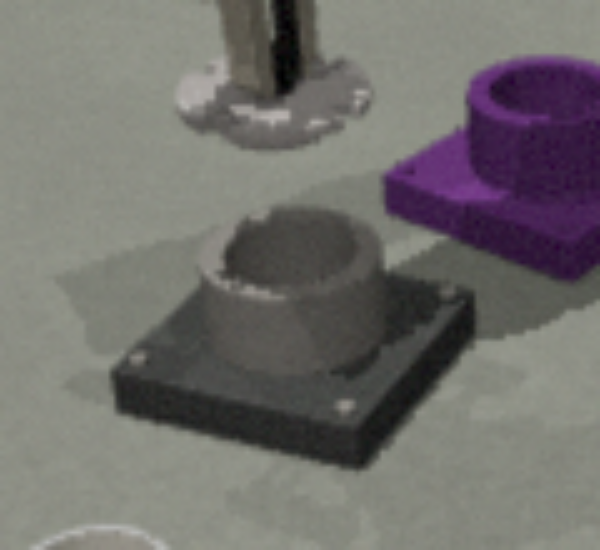

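View pics/top4c.png

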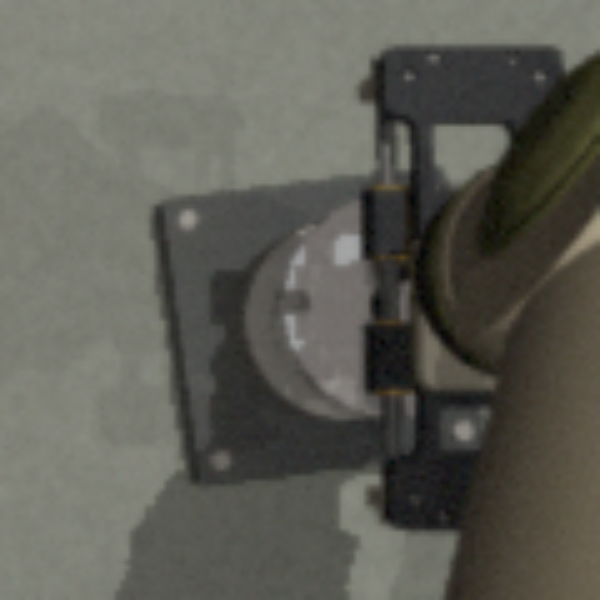

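The slot sits at about (321.5,180), which puts it near -2°, with the pin near -1°. I add a 1° turn and lower to the mouth of the bore.

Call:
play_rows(hand=[1, 1, 1, 1, 1, 1, 1, 1, 1, 1], dp=[[0.05, 0.02, -1], [0.05, 0.02, -2.5], [0.05, 0.02, -4], [0.05, 0.02, -5.3], [0.05, 0.02, -6.3], [0.05, 0.02, -7], [0.05, 0.02, -7.4], [0.05, 0.02, -7.7], [0.05, 0.02, -7.8], [0.05, 0.02, -7.8]], dr=[[-0.07, -0.1, 0.5], [-0.07, -0.1, 1], [-0.07, -0.1, 1], [-0.07, -0.1, 1], [-0.07, -0.1, 1], [-0.07, -0.1, 1], [-0.07, -0.1, 1], [-0.07, -0.1, 1], [-0.07, -0.1, 1], [-0.07, -0.1, 1]])

```text
time_s: 9.1
position: [0.5248, -0.2378, 0.1225]
tool_rot: [0.001, 0.698, 0.716, 0.001]
wrist_force: [-0.5, 0.3, -2.3]
opening: 0.25
```

```bash
python3 look.py 5
```

```text
dp cm [-0.1  -0.12  7.75] dr deg [ 0.03  0.12 -1.08]
9.1 [ 0.52475465 -0.23783385  0.12246829] 0.2502382333376081 [-0.54612317  0.32543113 -2.33731432] [-0.05078134  0.11735819  0.0003472 ]
-4 1 87.4 [[322.7, 185.6], [324.1, 166.9]]
-4 -1 -92.6 [[312.8, 316.7], [311.7, 331.1]]
-2 1 89.4 [[320.1, 185.5], [320.8, 166.7]]
-2 -1 -90.6 [[315.1, 316.8], [314.6, 331.2]]
0 1 91.4 [[317.5, 185.5], [317.5, 166.7]]
0 -1 -88.6 [[317.5, 316.9], [317.5, 331.2]]
2 1 93.4 [[314.8, 185.5], [314.1, 166.7]]
2 -1 -86.6 [[319.8, 316.8], [320.3, 331.2]]
4 1 95.4 [[312.2, 185.6], [310.8, 166.9]]
4 -1 -84.6 [[322.1, 316.7], [323.2, 331.1]]
```

View pics/w5.png

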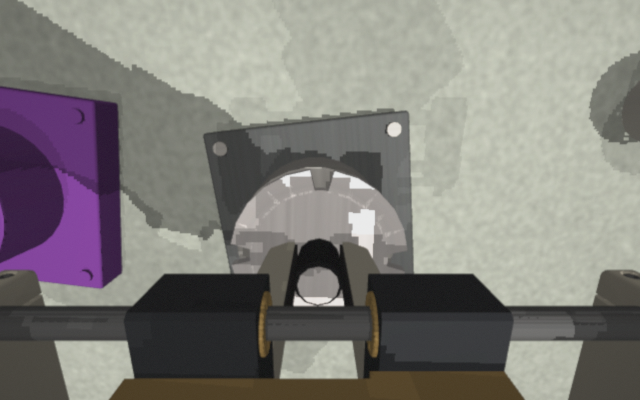

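View pics/scene5c.png

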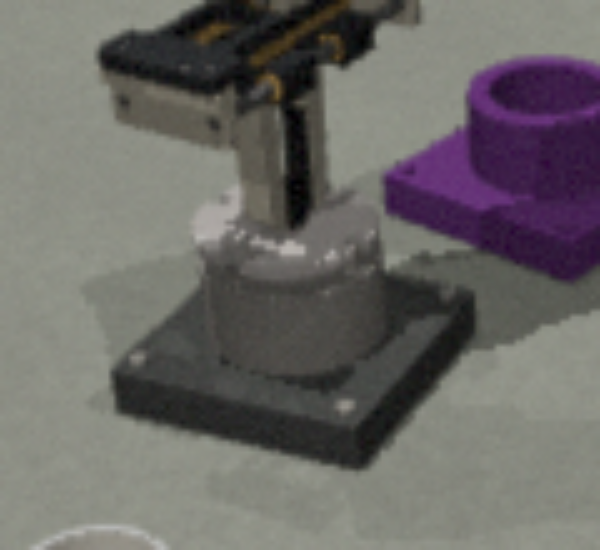

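View pics/top5c.png

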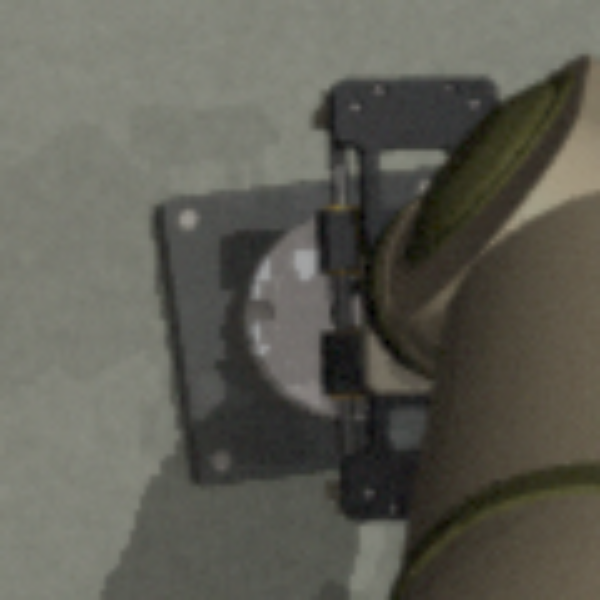

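Call:
play_rows(hand=[1, 1, 1, 1, 1, 1, 1, 1, 1, 1], dp=[[-0.1, -0.1, 0], [-0.1, -0.12, -0.1], [-0.1, -0.12, -0.2], [-0.1, -0.12, -0.3], [-0.1, -0.12, -0.4], [-0.1, -0.12, -0.5], [-0.1, -0.12, -0.55], [-0.1, -0.12, -0.6], [-0.1, -0.12, -0.6], [-0.1, -0.12, -0.6]], dr=[[0, 0.1, 0], [0, 0.1, 0], [0, 0.1, 0], [0, 0.1, 0], [0, 0.1, 0], [0, 0.1, 0], [0, 0.1, 0], [0, 0.1, 0], [0, 0.1, 0], [0, 0.1, 0]])

```text
time_s: 10.25
position: [0.5238, -0.239, 0.1166]
tool_rot: [0.0, 0.698, 0.716, 0.0]
wrist_force: [1.0, -0.2, -3.9]
opening: 0.249
```

```bash
python3 - <<'E'
from h import *
a=np.radians(1.34)
s=goal([.5238,-.239,.11],[0,0,-1],[np.cos(a),np.sin(a),0]); print(s['position'],s['wrist_force'],s['moment'])
E
```

```text
dp cm [-0.    0.   -0.66] dr deg [ 0.03  0.03 -0.08]
[ 0.52381983 -0.23901819  0.11661497] [ 1.03401516 -0.18780709 -3.88489039] [-0.08126505  0.09934325  0.01666744]
```

Call:
play_rows(hand=[1, 1, 1, 1, 1, 1, 1, 1, 1, 1], dp=[[0, 0, -0.05], [0, 0, -0.1], [0, 0, -0.15], [0, 0, -0.2], [0, 0, -0.25], [0, 0, -0.3], [0, 0, -0.35], [0, 0, -0.4], [0, 0, -0.4], [0, 0, -0.4]], dr=[[0, 0, 0], [0, 0, 0], [0, 0, 0], [0, 0, 0], [0, 0, 0], [0, 0, 0], [0, 0, 0], [0, 0, 0], [0, 0, 0], [0, 0, 0]])

```text
time_s: 11.25
position: [0.5238, -0.2391, 0.1126]
tool_rot: [0.0, 0.698, 0.716, 0.0]
wrist_force: [-0.3, -1.1, -3.1]
opening: 0.25
```

```bash
python3 look.py 6 | head -2
```

```text
dp cm [-0.    0.01  8.74] dr deg [ 0.03  0.04 -1.08]
11.25 [ 0.52382955 -0.2390569   0.11262185] 0.2499929999959509 [-0.26917468 -1.08086116 -3.11737858] [-0.0924833   0.09599205 -0.00450197]
```

View pics/scene6c.png

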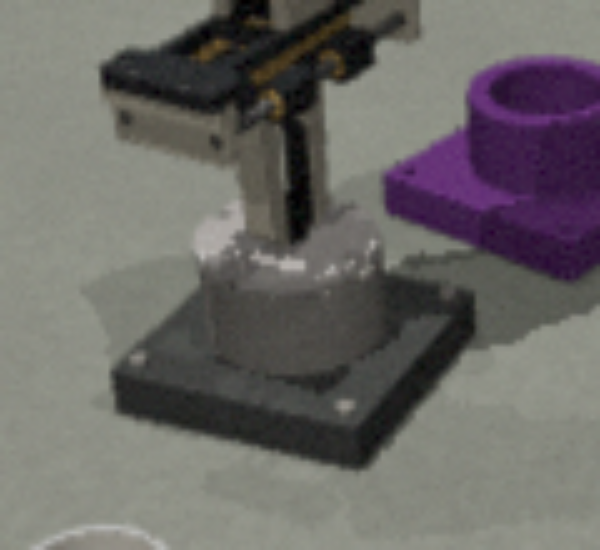

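View pics/w6.png

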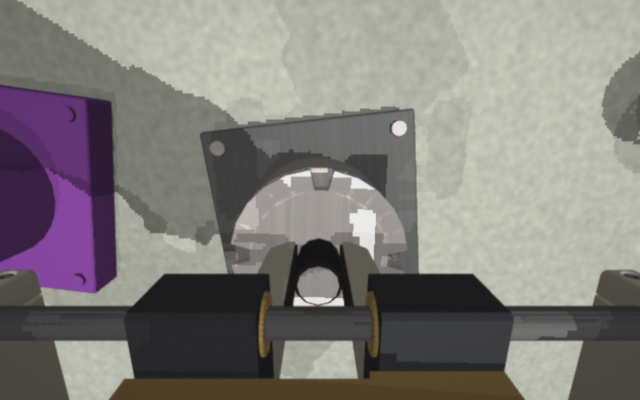

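Call:
play_rows(hand=[1, 1, 1, 1, 1, 1, 1, 1, 1, 1], dp=[[0, 0, -0.05], [0, 0, -0.1], [0, 0, -0.15], [0, 0, -0.2], [0, 0, -0.24], [0, 0, -0.28], [0, 0, -0.32], [0, 0, -0.35], [0, 0, -0.35], [0, 0, -0.35]], dr=[[0, 0, 0], [0, 0, 0], [0, 0, 0], [0, 0, 0], [0, 0, 0], [0, 0, 0], [0, 0, 0], [0, 0, 0], [0, 0, 0], [0, 0, 0]])

```text
time_s: 12.4
position: [0.524, -0.239, 0.1098]
tool_rot: [0.001, 0.698, 0.716, 0.0]
wrist_force: [-0.8, 1.2, 8.1]
opening: 0.248
```

```bash
python3 look.py 7 | head -2
```

```text
dp cm [-0.02  0.    9.02] dr deg [ 0.03  0.08 -1.08]
12.4 [ 0.52401073 -0.23904603  0.10983717] 0.24799329808597353 [-0.79202949  1.20659348  8.05820114] [0.22485801 0.73921216 0.02193321]
```

View pics/scene7c.png

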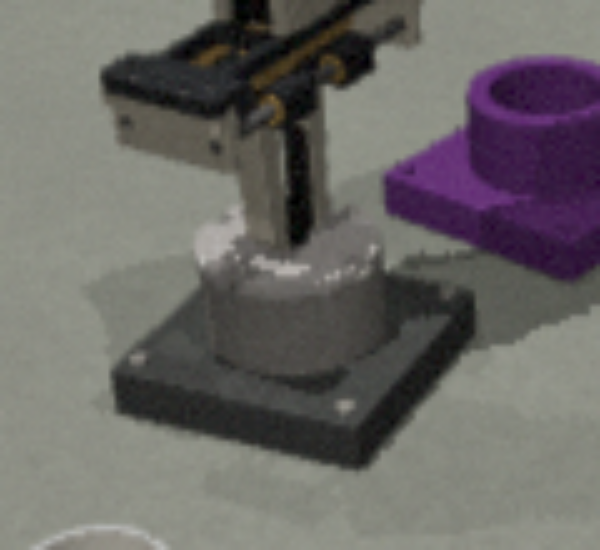

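Contact came at z = 0.1098, against a predicted seated height of about 0.1095, and 6 mm below where a pin hit would have stopped it. I release.

Call:
play_rows(hand=[1, 1, 1, 0.7, 0.65, 0.6, 0.5, 0.4, 0.3, 0.3], dp=[[0, 0, 0], [0, 0, 0], [0, 0, 0], [0, 0, 0], [0, 0, 0], [0, 0, 0], [0, 0, 0], [0, 0, 0], [0, 0, 0], [0, 0, 0]], dr=[[0, 0, 0], [0, 0, 0], [0, 0, 0], [0, 0, 0], [0, 0, 0], [0, 0, 0], [0, 0, 0], [0, 0, 0], [0, 0, 0], [0, 0, 0]], squeeze=5)

```text
time_s: 13.55
position: [0.524, -0.2391, 0.1098]
tool_rot: [0.001, 0.698, 0.716, 0.0]
wrist_force: [1.2, 0.5, 0.1]
opening: 0.677
```

Call:
play_rows(hand=[0.3, 0.3, 0.3, 0.3, 0.3, 0.3, 0.3, 0.3, 0.3, 0.3], dp=[[0, 0, 1], [0, 0, 2], [0, 0, 4], [0, 0, 6], [0, 0, 8], [0, 0, 10], [-2, 0, 12], [-5, 0, 14], [-8, 0, 14], [-10, 0, 14]], dr=[[0, 0, 0], [0, 0, 0], [0, 0, 0], [0, 0, 0], [0, 0, 0], [0, 0, 0], [0, 0, 0], [0, 0, 0], [0, 0, 0], [0, 0, 0]])

```text
time_s: 14.55
position: [0.4222, -0.2392, 0.2514]
tool_rot: [0.001, 0.699, 0.716, 0.001]
wrist_force: [-0.1, -0.7, -0.3]
opening: 0.697
```

```bash
python3 look.py 8 | head -2
```

```text
dp cm [10.16  0.02 -5.14] dr deg [ 0.03  0.18 -1.03]
14.55 [ 0.42215543 -0.23921867  0.25139486] 0.6974071687109751 [-0.10215967 -0.66360399 -0.31657435] [-0.0782873   0.03491024 -0.01419498]
```

View pics/scene8c.png

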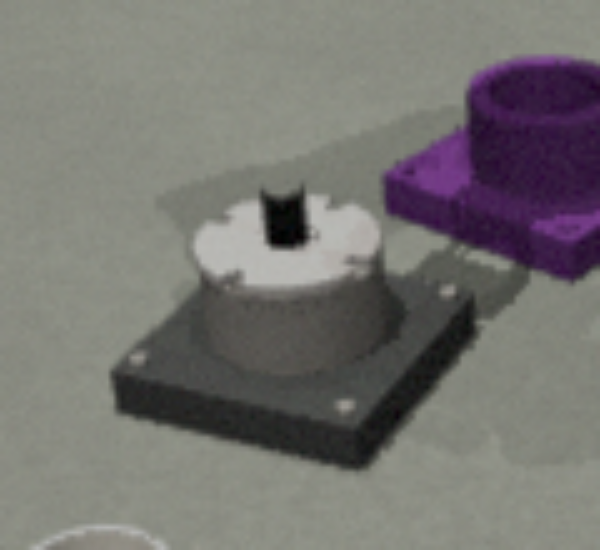

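View pics/top8c.png

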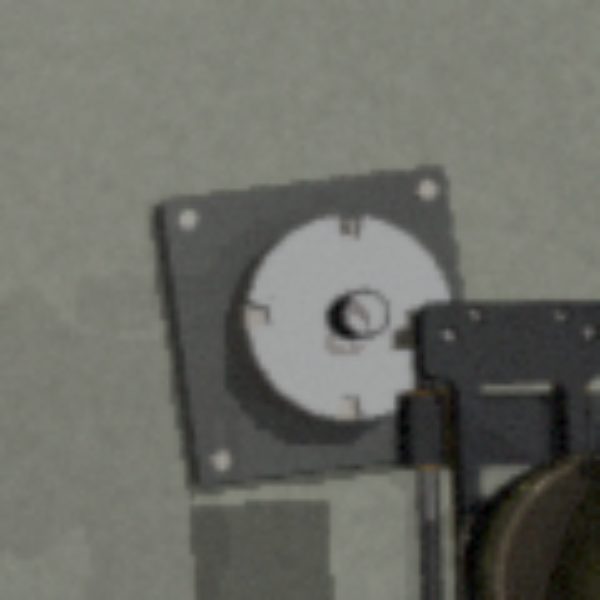

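View pics/w8.png

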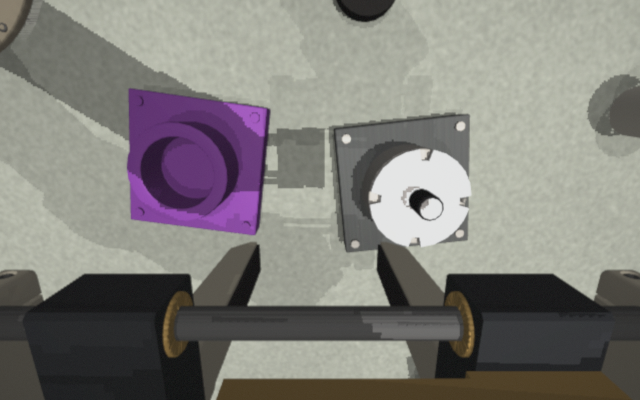

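The cover sits flat, and the pin shows in the slot facing +x (top crop, about (350,228)). One numeric check of the slot positions, the knob height and the bystanders before handing in.

```bash
python3 - <<'E'
from h import *
for c,d in (('top',(0,0)),('scene',(0,0))):
    snap(c,c+'9')
    for l in ['cover','cup','tin','collar']:
        for r in spot_in(c,l)[:2]: print(c,l,np.round(r['point'],3),r['score'])
ct,cs=camera_info('top'),camera_info('scene')
C=np.array([.5238,-.239,.087])
# predicted (flush) crop pixels of flange top slots / knob top
for nm,ci,o in(('top',ct,(350,150)),('scene',cs,(190,130))):
  for dz in (0,.006):
    P=[C+[0,0,.032+dz]]+[C+[.045*np.cos(a),.045*np.sin(a),dz] for a in np.radians([-1,89,179,269])]
    print(nm,dz,((proj(ci,P)-o+.5)*5-.5).round().tolist())
a=cv2.imread('pics/top0.png').astype(int);b=cv2.imread('pics/top9.png').astype(int)
for n,(u,v) in dict(cup=(380,108),tin=(273,116),collar=(333,235),red=(304,191)).items():
    print(n,np.abs(a-b)[v-25:v+25,u-28:u+28].mean().round(1))
E
```

```text
top cover [ 0.528 -0.234  0.086] 0.92
top cover [0.584 0.049 0.02 ] 0.57
top cup [ 0.801 -0.151  0.043] 0.89
top cup [ 0.53  -0.233  0.087] 0.27
top tin [0.78  0.13  0.047] 0.88
top collar [ 0.47  -0.033  0.025] 0.76
scene cover [0.597 0.053 0.016] 0.85
scene cover [ 0.533 -0.232  0.087] 0.59
scene cup [ 0.799 -0.141  0.056] 0.9
scene tin [0.806 0.142 0.053] 0.95
scene collar [ 0.478 -0.021  0.021] 0.97
top 0 [[364.0, 314.0], [348.0, 227.0], [256.0, 315.0], [347.0, 410.0], [440.0, 320.0]]
top 0.006 [[367.0, 314.0], [351.0, 226.0], [258.0, 315.0], [350.0, 409.0], [443.0, 320.0]]
scene 0 [[285.0, 189.0], [238.0, 277.0], [357.0, 262.0], [339.0, 206.0], [224.0, 220.0]]
scene 0.006 [[284.0, 179.0], [236.0, 267.0], [357.0, 252.0], [338.0, 197.0], [223.0, 210.0]]
cup 7.6
tin 6.8
collar 4.0
red 7.3
```

```bash
python3 -c "
from h import *
print(read_state()['wrist_force']); print(sign_off())"
```

```text
[ 1.03800381 -0.62438563  0.34389852]
the job is handed in; nothing more can be done
None
```

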